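# Square a cell holder into the corner of its test plate

### The job

On the black test plate, push the long four-cell holder with the fingertips until its whole long side lies flush against the aluminium fence at the back and its end butts against the square steel stop block (not the round thumbscrew at the other end). Only push it along the plate: do not pick it up, and leave everything else where it is. Then take the fingers away.

Things in the scene. Friction and masses are not known exactly. Their poses are not given: they have to be found in the camera images.
- plate: Fixed black test plate on the bench, 220 (x) by 420 (y) by 12 mm thick. Origin at the centre of its underside, so its top is at z = 12 mm. Its x axis points away from the robot, to the fence; it may be yawed up to 0.25 rad. The fence is fixed to it: an aluminium bar 10 mm thick, 370 mm long along the plate's y, 20 mm high above the plate's top; its face towards the robot lies at x = +70 mm in the plate's frame.
- stop: Fixed square-cornered steel stop block on the plate, 40 (x) by 30 (y) by 26 mm high, origin at the centre of its underside (on the plate's top), axes parallel to the plate's. It stands at the fence, at y = +190 or -190 mm in the plate's frame; which of the two varies.
- post: Fixed round steel thumbscrew on the plate, head 18 mm in diameter, 26 mm high, origin at the centre of its underside (on the plate's top). It stands at the fence, at the end opposite to the stop block, and is not the stop.
- holder: Loose beige bar with four dark cell windows in a row, lying flat on the plate: 40 (x) by 150 (y) by 18 mm high, about 0.25 kg, with small steel screw heads 6 mm higher on its top. Origin at the centre of its underside, z up, y along its length. It starts in front of the fence, up to 0.35 rad askew to it; it slides freely and is the thing to push. Its outline is the same either way round.
- vial: Bystander: small amber vial, 22 mm in diameter, 38 mm high, standing on the plate near its left front corner. Origin at the centre of its underside.
- nut: Bystander: brass thumb nut, 22 mm in diameter, 14 mm high, lying flat on the plate near its right front corner. Origin at the centre of its underside.
- short_holder: Bystander: beige bar with two cell windows, 40 by 78 by 18 mm, lying on the bench left of the plate. Origin at the centre of its underside.
- dish: Bystander: clear flat lidded dish, 64 mm in diameter, 16 mm high, on the bench right of the plate. Origin at the centre of its underside.
- screw_tray: Bystander: grey open tray, 80 by 100 by 25 mm, on the bench behind the fence. Origin at the centre of its underside.
- driver: Bystander: screwdriver 150 mm long, lying on the bench right of the plate.
- jar: Bystander: jar with a paper label and a blue cap, 52 mm in diameter, 70 mm high, on the bench behind the fence. Origin at the centre of its underside.
Not all that is in view belongs to the job. Leave any purple look-alike of the holder alone.

How it is judged:
By the outcome, as a careful person would: the job done as asked, in the order asked, and still so for the second after the job is handed in, with the robot touching nothing.
It also fails if it takes over 45 s, if anything falls off the work surface, if the arm or the gripper's body presses on something with over 40 N, if the wrist force passes 120 N, or if a joint passes its speed limit or range.

### The arm

A 6-joint arm with a two-finger parallel gripper is mounted at the origin on the work surface. World frame = base frame: x ahead of the robot, y to its left, z up, the work surface at z = 0. Lengths are in m, angles in rad, forces in N, time in s.
With the tool pointing down it reaches from about 0.35 to 0.85 m from the base axis. Payload 8.1 kg.
Tool frame: the origin (TCP) lies at the very end of the fingers, on their centre line; the grasp point (between the pads) lies 19 mm behind it; z points along the fingers, y is the direction in which the jaws open and shut (so a half turn about z gives the same grasp; the last joint's range is limited). The gripper opens to 93 mm and grips with 3 to 60 N. Pads are 15 mm wide; open, the fingers measure 128 mm over their backs; the gripper's body (75 mm by 188 mm) begins 65 mm behind the grasp point.
Start: joints at [1.098, 0.13, 1.488, -0, 1.523, -0.085], TCP at [0.227, 0.555, 0.219] pointing down, gripper open.
Joint ranges: [-2.96, 2.96], [-0.89, 2.26], [0.02, 2.5], [-1.34, 4.48], [0, 2.73], [-2.66, 2.66]. Speed limits (rad/s): [2.39, 2.39, 2.79, 3.14, 3.14, 3.14].

### API

Orientations are given as a unit quaternion [w, x, y, z].
In Python, from plant import get_state, grab_frame, camera_params, arm gives the robot as it stands.
- The arm moves only by the tool apply_moves, never from a script. Its argument "plan" is a list of rows, each an object with "dp": the shift along the tool's x, y, z in m, a list of three; "rotation": the turn, a rotation vector about the tool's x, y, z in rad, a list of three; "gripper": the closure, from 0 (fully open) to 1 (shut). A call has 1 to 5 rows; each row is the pose to reach, as a shift and turn from the pose commanded when the call began, along the tool's axes at that moment; what a row does not reach only later rows make up. A row lasts 1/10 s, in which the tool goes at most 50 mm and 8.59 degrees, less where a joint would pass 70% of its speed; a pose out of reach is approached as far as the arm can. A call with a gripper value outside its range is refused whole. The fingers move at their own pace and stop on an object; the grip force is fixed at half the most. Time passes only in rows, so rows that repeat a pose let the fingers close. It gives the time, the measured TCP pose, the force and the opening at its end, in the units of the state.
- get_state(): the state, without advancing time (a new reading comes with each control period).
- grab_frame(name): name is "scene" or "top"; returns (picture, depth): 420x560x3 uint8, blue, green, red; 420x560 float32, m along the optical axis (not along the pixel's ray), 0 where there is no reading.
- camera_params(name): a dict with "camera_matrix" (3x3 intrinsics, pixels), "dist" ([k1, k2, p1, p2, k3] as OpenCV has them; the pictures are not rectified), "R" (3x3) and "t" (3): a world point X has camera coordinates R X + t. Camera axes: x right, y down, z forward; pixel columns grow to the right and rows downward; lengths in m; the calibration is good to about 2 mm. A picture is of the moment at which its call begins. camera_params takes no time and is no camera call.
- arm.hand_in(): hands the job in, once; it reports no verdict.
The state is a dict: "clock": time; "joint_positions": joint angles; "joint_velocities": joint speeds; "joint_torque": joint torques, N m; "tcp_pos": TCP position; "orientation": TCP orientation; "force": force on the tool from outside, world axes, zero at the start; "wrist_torque": the same for the moment, N m; "grip_width": opening from 0.0 (shut) to 1.0 (fully open).
Only numpy, scipy, OpenCV 4.12 (cv2) and the standard library are available. Lean on these libraries where they do the work, as an engineer would, in place of code of your own. Each camera call takes 0.05 s, during which the arm holds its last target.

## Working session

There is one attempt and no reset: what is moved stays moved. The work goes in short steps, Python scripts to look and compute and a tool call to move; the robot and the scene stay as the last step left them, time stands still between calls to the robot, and variables do not carry over. Pictures are saved under pics/ and viewed, and the job is handed in when it is done.

Besides the shell and the picture viewer there is one more tool, called after "Request:" as name(argument=value, ...) on one line, values as JSON. apply_moves: Moves the arm, as the interface text tells. Its arguments: {"type":"object","properties":{"plan":{"type":"array","items":{"type":"object","properties":{"dp":{"type":"array","items":{"type":"number"}},"rotation":{"type":"array","items":{"type":"number"}},"gripper":{"type":"number"}}}}},"required":["plan"]}

```bash
ls; mkdir -p pics
python3 - <<'E'
from plant import *
import cv2,numpy as np
s=get_state();print(s)
for n in("scene","top"):
    p,d=grab_frame(n);cv2.imwrite(f"pics/{n}0.png",p);np.save(f"pics/{n}0.npy",d)
    print(n,camera_params(n))
E
```

```text
pics
{'clock': 0.0, 'joint_positions': array([ 1.09762772e+00,  1.31118207e-01,  1.48928767e+00, -1.53096284e-05,
        1.52298332e+00, -8.54204918e-02]), 'joint_velocities': array([ 0.0019565 ,  0.00051703,  0.00182267,  0.00013752, -0.00029171,
        0.00177166]), 'joint_torque': array([ 6.92668364e-04, -5.59839427e+01, -4.91763711e+01,  7.67859514e-02,
        3.50136822e-02, -1.26263099e-04]), 'tcp_pos': array([0.22659981, 0.55495333, 0.21760849]), 'orientation': array([-2.40283958e-04,  1.92661367e-01,  9.81264893e-01, -8.65571677e-04]), 'force': array([-0.34966627,  0.68696073,  0.17891516]), 'wrist_torque': array([-0.01474927, -0.02202854, -0.0077843 ]), 'grip_width': 1.0062308246975404}
scene {'camera_matrix': array([[395.06499213,   0.        , 279.40971408],
       [  0.        , 395.06499213, 209.85307124],
       [  0.        ,   0.        ,   1.        ]]), 'dist': array([-0.02451859,  0.        ,  0.        ,  0.        ,  0.        ]), 'R': array([[-0.7649728 ,  0.64398167,  0.01020878],
       [ 0.46110978,  0.55867166, -0.68939375],
       [-0.4496603 , -0.5226601 , -0.72431487]]), 't': array([ 0.39222624, -0.22632331,  1.09720205])}
top {'camera_matrix': array([[475.17261238,   0.        , 278.74971507],
       [  0.        , 475.17261238, 216.52503154],
       [  0.        ,   0.        ,   1.        ]]), 'dist': array([-0.17021641,  0.        ,  0.        ,  0.        ,  0.        ]), 'R': array([[ 0.01369484, -0.99987388, -0.00804159],
       [-0.98033526, -0.01184297, -0.19698357],
       [ 0.19686349,  0.01058111, -0.98037381]]), 't': array([0.00858437, 0.52226932, 1.04019685])}
```

View pics/scene0.png

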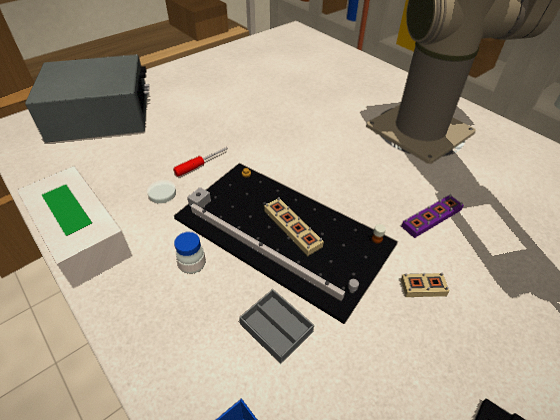

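View pics/top0.png

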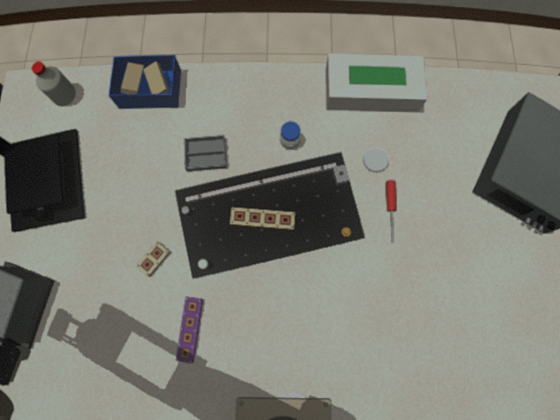

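Run:
```python
import cv2
p=cv2.imread("pics/top0.png");cv2.imwrite("pics/topc.png",cv2.resize(p[140:290,170:370],None,fx=4,fy=4,interpolation=cv2.INTER_CUBIC))
p=cv2.imread("pics/scene0.png");cv2.imwrite("pics/scenec.png",cv2.resize(p[155:330,170:402],None,fx=3.4,fy=3.4,interpolation=cv2.INTER_CUBIC))
```

```text
(no output)
```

View pics/topc.png

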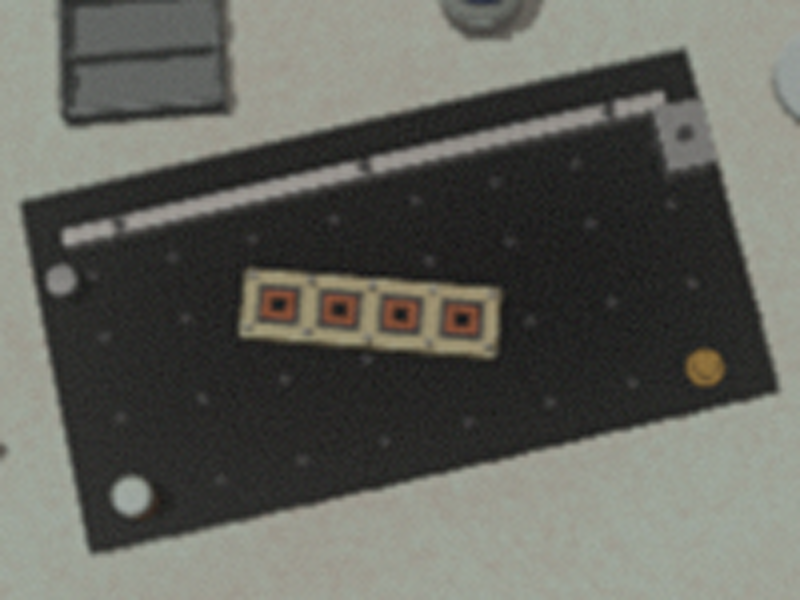

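View pics/scenec.png

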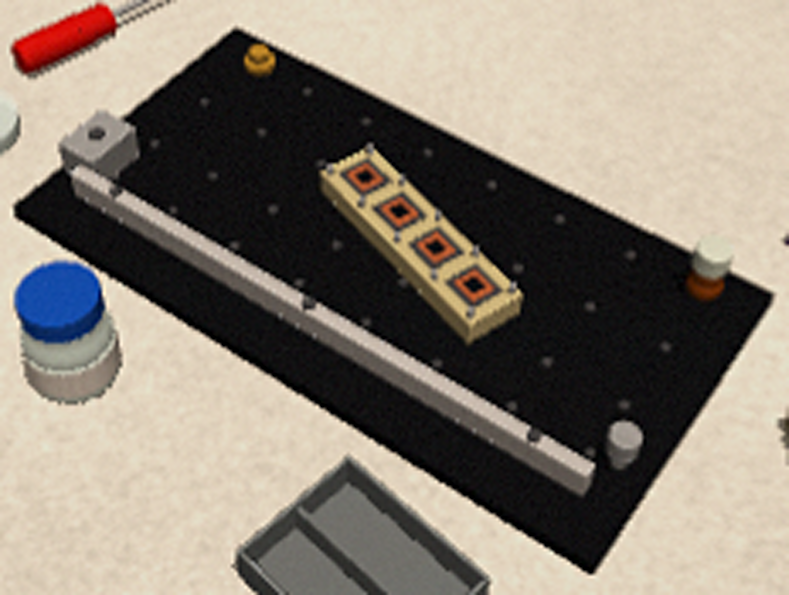

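```bash
cat > h.py <<'E'
import cv2,numpy as np
from plant import *
C={n:camera_params(n) for n in("scene","top")}
def und(n,px):
    c=C[n];return cv2.undistortPoints(np.array(px,float).reshape(-1,1,2),c["camera_matrix"],c["dist"]).reshape(-1,2)
def onz(n,px,z):
    c=C[n];R=c["R"];o=-R.T@c["t"];r=np.c_[und(n,px),np.ones(len(und(n,px)))]@R
    return o+r*((z-o[2])/r[:,2])[:,None]
def tri(a,b):
    P=[np.c_[C[n]["R"],C[n]["t"]] for n in("top","scene")]
    X=cv2.triangulatePoints(P[0],P[1],und("top",a).T,und("scene",b).T);return (X[:3]/X[3]).T
def cr(px,x0,y0,f): return (np.array(px,float)+.5)/f-.5+[x0,y0]
def proj(n,X):
    c=C[n];return cv2.projectPoints(np.array(X,float),cv2.Rodrigues(c["R"])[0],c["t"],c["camera_matrix"],c["dist"])[0].reshape(-1,2)
E
python3 - <<'E'
from h import *
np.set_printoptions(precision=4,suppress=True)
T=lambda p:cr(p,170,140,4)
S=lambda p:cr(p,170,155,3.4)
H=T([(502,288),(496,358),(248,268),(240,336)])
print("holder tri\n",tri(H,S([(321,172),(370,148),(470,328),(521,292)])))
h=onz("top",H,.030);print("holder z30\n",h,"ctr",h.mean(0))
print("len",np.linalg.norm(h[0]-h[2]),np.linalg.norm(h[0]-h[1]))
pl=T([(22,205),(686,50),(778,392),(92,552)])
p=onz("top",pl,.012);print("plate\n",p,p.mean(0),[np.linalg.norm(p[i]-p[i-1]) for i in range(4)])
print("plate scene tri\n",tri(pl,S([(592,573),(15,210),(237,28),(773,296)])))
f=onz("top",T([(65,246),(665,107)]),.032);print("fence",f,np.linalg.norm(f[0]-f[1]))
print("stop",onz("top",T([(655,105),(705,98),(718,160),(668,173)]),.038))
print("post,vial,nut",onz("top",T([(62,280)]),.038),onz("top",T([(131,496)]),.05),onz("top",T([(705,367)]),.026))
for nm,a in(("plate",np.diff(p[:2],axis=0)[0]),("plate2",p[2]-p[3]),("fence",f[1]-f[0]),("hold",h[0]-h[2]),("hold2",h[1]-h[3])):
    print(nm,np.arctan2(a[0],-a[1]))
E
```

```text
holder tri
 [[ 0.5385 -0.0222  0.0285]
 [ 0.4981 -0.0201  0.0255]
 [ 0.5494  0.1279  0.0271]
 [ 0.5089  0.1298  0.0292]]
holder z30
 [[ 0.5387 -0.0228  0.03  ]
 [ 0.497  -0.0196  0.03  ]
 [ 0.549   0.1272  0.03  ]
 [ 0.5082  0.1305  0.03  ]] ctr [0.5232 0.0538 0.03  ]
len 0.1502924086527929 0.041899358774557804
plate
 [[ 0.5908  0.2691  0.012 ]
 [ 0.6938 -0.1357  0.012 ]
 [ 0.4815 -0.1876  0.012 ]
 [ 0.3814  0.2159  0.012 ]] [0.5369 0.0404 0.012 ] [np.float64(0.21604838933447892), np.float64(0.41769642324445466), np.float64(0.21856531119848743), np.float64(0.415713370730243)]
plate scene tri
 [[ 0.5937  0.2712  0.0017]
 [ 0.6957 -0.1363  0.0061]
 [ 0.4824 -0.1885  0.0092]
 [ 0.3815  0.2169  0.0082]]
fence [[ 0.5608  0.2368  0.032 ]
 [ 0.6506 -0.1199  0.032 ]] 0.36780933570488983
stop [[ 0.6498 -0.1133  0.038 ]
 [ 0.6547 -0.1433  0.038 ]
 [ 0.6163 -0.1504  0.038 ]
 [ 0.6078 -0.1205  0.038 ]]
post,vial,nut [[0.5388 0.2362 0.038 ]] [[0.4112 0.1875 0.05  ]] [[ 0.4937 -0.1423  0.026 ]]
plate 0.24915933623846984
plate2 0.24312854393175717
fence 0.2465602905484853
hold -0.06851877634972807
hold2 -0.07444345390204105
```

Candidates:
- Beige four-cell bar on the plate, top pixel (262,218). This one has four windows and the right length (150 mm measured).
- Purple look-alike at (190,330), off the plate.
- Short two-cell bar at (153,259).

The crop confirms the first as the holder. The square stop is at top (341,173), the plate's −y end. The round post is at (185,211).

The plate centre is about (0.537, 0.0405) with yaw 0.246. The holder is about 0.32 rad askew to the fence. I'll push it with both open fingers held parallel to the fence.

```bash
cat >> h.py <<'E'
from scipy.spatial.transform import Rotation as Ro
YAW=.246;O=np.array([.537,.0405]);XP=np.array([np.cos(YAW),np.sin(YAW)]);YP=np.array([-np.sin(YAW),np.cos(YAW)])
def p2w(x,y): return O+x*XP+y*YP
def w2p(w): d=np.array(w)[...,:2]-O; return np.c_[d@XP,d@YP] if d.ndim>1 else np.array([d@XP,d@YP])
def goal(x,y,z,yang=YAW+np.pi/2):
    "plate-frame xy, world z; tool y heading angle -> dp, rotation in tool axes"
    s=get_state();q=s["orientation"];R=Ro.from_quat(np.r_[q[1:],q[0]])
    yv=np.array([np.cos(yang),np.sin(yang),0]);zv=np.array([0,0,-1.]);G=Ro.from_matrix(np.c_[np.cross(yv,zv),yv,zv])
    dp=R.inv().apply(np.r_[p2w(x,y),z]-s["tcp_pos"])
    np.set_printoptions(precision=4,suppress=True)
    print("t",s["clock"],"plate xy",w2p(s["tcp_pos"]),"z",s["tcp_pos"][2],"F",s["force"],"grip",s["grip_width"])
    print("tool x in plate",np.array([R.apply([1,0,0])[:2]@XP,R.apply([1,0,0])[:2]@YP]),"dp",dp,"rot",(R.inv()*G).as_rotvec())
E
python3 -c "
from h import *
goal(-.09,.012,.2)"
```

```text
t 0.1 plate xy [-0.1757  0.5746] z 0.21771672821989393 F [0.0577 0.4119 0.0462] grip 0.998564243840979
tool x in plate [-0.8058  0.5922] dp [-0.4022 -0.4026  0.0183] rot [-0.0015 -0.0006 -0.6338]
```

Request:
apply_moves(plan=[{"dp":[-0.035,-0.035,0],"rotation":[0,0,-0.13],"gripper":0},{"dp":[-0.07,-0.07,0],"rotation":[0,0,-0.26],"gripper":0},{"dp":[-0.105,-0.105,0],"rotation":[0,0,-0.39],"gripper":0},{"dp":[-0.14,-0.14,0],"rotation":[0,0,-0.52],"gripper":0},{"dp":[-0.175,-0.175,0],"rotation":[0,0,-0.634],"gripper":0}])

```text
clock: 0.6
tcp_pos: [0.3228, 0.3254, 0.2182]
orientation: [-0.0, -0.126, 0.992, -0.0]
force: [1.0, 0.2, 0.7]
grip_width: 1.001
```

```bash
python3 -c "
from h import *
goal(-.09,.012,.2);print(get_state()['joint_positions'])"
```

```text
t 0.6 plate xy [-0.1384  0.3285] z 0.21816205078976775 F [1.0328 0.2048 0.7072] grip 1.0013401711493972
tool x in plate [-1.     -0.0061] dp [-0.0465 -0.3168  0.0182] rot [-0.0003 -0.0004  0.0061]
[ 0.6777 -0.2618  1.8641 -0.0001  1.5397 -1.1452]
```

Request:
apply_moves(plan=[{"dp":[-0.007,-0.048,0],"rotation":[0,0,0.006],"gripper":0},{"dp":[-0.014,-0.096,0],"rotation":[0,0,0.006],"gripper":0},{"dp":[-0.021,-0.144,0],"rotation":[0,0,0.006],"gripper":0},{"dp":[-0.028,-0.192,0],"rotation":[0,0,0.006],"gripper":0},{"dp":[-0.035,-0.24,0],"rotation":[0,0,0.006],"gripper":0}])

```text
clock: 1.1
tcp_pos: [0.4153, 0.1011, 0.2185]
orientation: [0.0, -0.12, 0.993, 0.0]
force: [0.8, 0.3, 0.1]
grip_width: 1.0
```

```bash
python3 -c "
from h import *
goal(-.09,.012,.06)"
```

```text
t 1.1 plate xy [-0.1033  0.0884] z 0.21850266988612851 F [0.8093 0.336  0.0788] grip 0.9996593941951674
tool x in plate [-1.      0.0057] dp [-0.0137 -0.0764  0.1585] rot [ 0.      0.0002 -0.0057]
```

Request:
apply_moves(plan=[{"dp":[-0.008,-0.04,0],"rotation":[0,0,-0.004],"gripper":0},{"dp":[-0.012,-0.076,0.01],"rotation":[0,0,-0.004],"gripper":0},{"dp":[-0.013,-0.076,0.06],"rotation":[0,0,-0.004],"gripper":0},{"dp":[-0.013,-0.076,0.11],"rotation":[0,0,-0.004],"gripper":0},{"dp":[-0.013,-0.076,0.155],"rotation":[0,0,-0.004],"gripper":0}])

```text
clock: 1.6
tcp_pos: [0.4452, 0.0318, 0.0614]
orientation: [-0.0, -0.121, 0.993, 0.0]
force: [-0.1, 1.0, -0.6]
grip_width: 1.001
```

```bash
python3 -c "
from h import *
goal(-.09,.012,.018)
for n in C:
    p,d=grab_frame(n);cv2.imwrite('pics/%s1.png'%n,p)
p=cv2.imread('pics/scene1.png');cv2.imwrite('pics/scenec1.png',cv2.resize(p[155:330,170:402],None,fx=3.4,fy=3.4,interpolation=2))
"
```

```text
t 1.6 plate xy [-0.0912  0.0139] z 0.061405714844312925 F [-0.0819  1.0177 -0.5642] grip 1.0012672716404345
tool x in plate [-1.      0.0031] dp [-0.0012 -0.0019  0.0434] rot [ 0.0002 -0.0005 -0.0031]
```

View pics/scenec1.png

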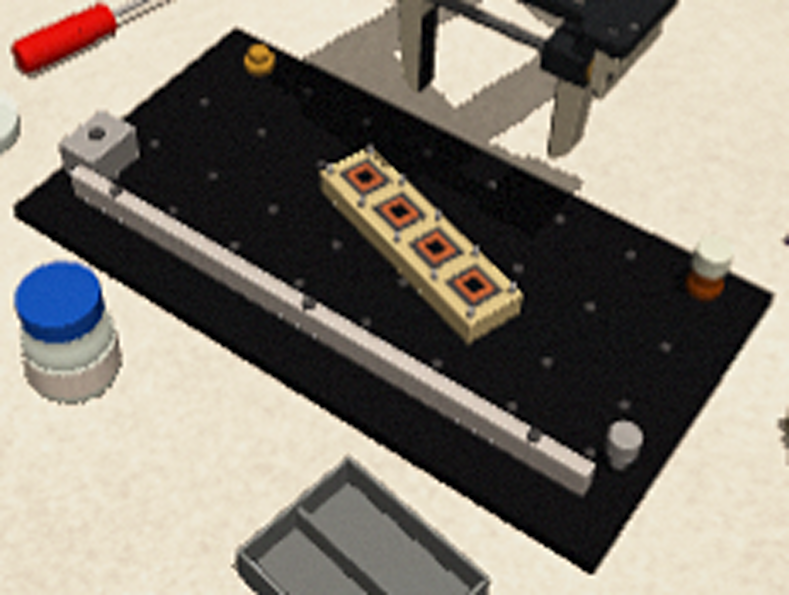

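The open fingers straddle the holder's length on its robot side at about (420,85) and (570,150), clear of the nut and vial. I'll lower them and start pushing.

Request:
apply_moves(plan=[{"dp":[-0.001,0,0.02],"rotation":[0,0,-0.003],"gripper":0},{"dp":[-0.001,0,0.036],"rotation":[0,0,-0.003],"gripper":0},{"dp":[-0.001,0,0.043],"rotation":[0,0,-0.003],"gripper":0},{"dp":[-0.012,0,0.043],"rotation":[0,0,-0.003],"gripper":0},{"dp":[-0.024,0,0.043],"rotation":[0,0,-0.003],"gripper":0}])

```text
clock: 2.2
tcp_pos: [0.4703, 0.0382, 0.0225]
orientation: [0.001, -0.123, 0.992, -0.0]
force: [0.9, -0.3, 0.8]
grip_width: 1.002
```

```bash
python3 -c "
from h import *
goal(.02,.014,.0185)"
```

```text
t 2.2 plate xy [-0.0652  0.014 ] z 0.02248678291750508 F [ 0.9087 -0.3043  0.7789] grip 1.0022532886017748
tool x in plate [-1.     -0.0012] dp [-0.0852 -0.0001  0.0041] rot [-0.0004  0.0014  0.0012]
```

Request:
apply_moves(plan=[{"dp":[-0.008,0,0.002],"rotation":[0,0,0],"gripper":0},{"dp":[-0.016,0,0.002],"rotation":[0,0,0],"gripper":0},{"dp":[-0.024,0,0.002],"rotation":[0,0,0],"gripper":0},{"dp":[-0.032,0,0.002],"rotation":[0,0,0],"gripper":0},{"dp":[-0.04,0,0.002],"rotation":[0,0,0],"gripper":0}])

```text
clock: 2.7
tcp_pos: [0.5085, 0.048, 0.0187]
orientation: [-0.0, -0.123, 0.992, -0.0]
force: [-2.3, -1.0, 1.4]
grip_width: 0.999
```

```bash
python3 -c "
from h import *
goal(.02,.014,.0185)
p,d=grab_frame('scene');cv2.imwrite('pics/scenec2.png',cv2.resize(p[155:330,170:402],None,fx=3.4,fy=3.4,interpolation=2))
"
```

```text
t 2.7 plate xy [-0.0259  0.0142] z 0.018727498945922745 F [-2.2903 -0.9998  1.3994] grip 0.9994116599750418
tool x in plate [-1.     -0.0012] dp [-0.0459 -0.0003  0.0002] rot [-0.0001 -0.0002  0.0012]
```

View pics/scenec2.png

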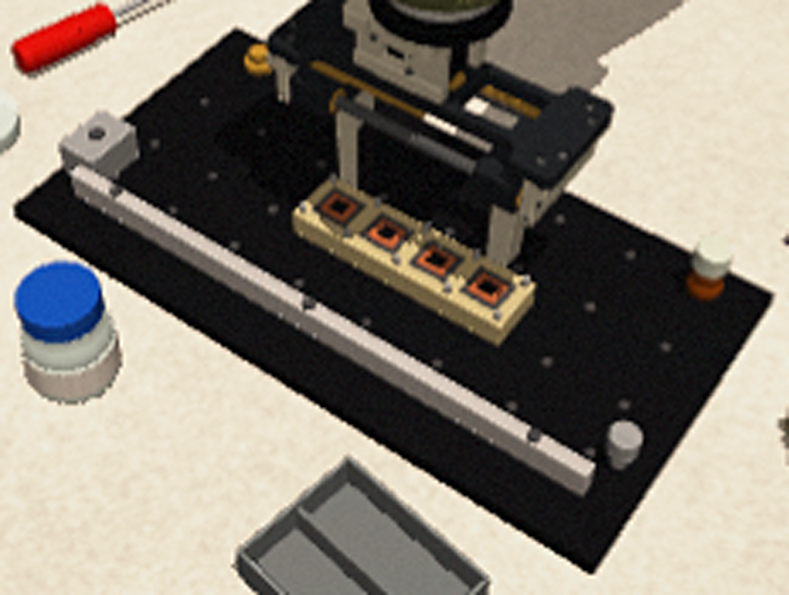

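The holder has squared up against both fingers and is nearly parallel to the fence, with its fence-side corners at about (295,215) and (500,325). I'll keep pushing straight.

Request:
apply_moves(plan=[{"dp":[-0.008,0,0],"rotation":[0,0,0],"gripper":0},{"dp":[-0.016,0,0],"rotation":[0,0,0],"gripper":0},{"dp":[-0.024,0,0],"rotation":[0,0,0],"gripper":0},{"dp":[-0.032,0,0],"rotation":[0,0,0],"gripper":0},{"dp":[-0.038,0,0],"rotation":[0,0,0],"gripper":0}])

```text
clock: 3.25
tcp_pos: [0.5455, 0.0574, 0.0186]
orientation: [0.0, -0.123, 0.992, 0.0]
force: [-2.8, 0.4, 0.5]
grip_width: 1.0
```

Request:
apply_moves(plan=[{"dp":[-0.002,0,0],"rotation":[0,0,0],"gripper":0},{"dp":[-0.004,0,0],"rotation":[0,0,0],"gripper":0},{"dp":[-0.006,0,0],"rotation":[0,0,0],"gripper":0}])

```text
clock: 3.55
tcp_pos: [0.5505, 0.0586, 0.0187]
orientation: [-0.0, -0.123, 0.992, -0.0]
force: [-3.1, 0.0, 1.9]
grip_width: 1.0
```

```bash
python3 -c "
from h import *
goal(.0225,.014,.0185)
p,d=grab_frame('scene');cv2.imwrite('pics/scenec3.png',cv2.resize(p[155:330,170:402],None,fx=3.4,fy=3.4,interpolation=2))
"
```

```text
t 3.55 plate xy [0.0175 0.0143] z 0.01868973489572684 F [-3.0576  0.0232  1.9453] grip 1.0003479719894415
tool x in plate [-1.     -0.0012] dp [-0.005  -0.0003  0.0002] rot [-0.     -0.0003  0.0012]
```

View pics/scenec3.png

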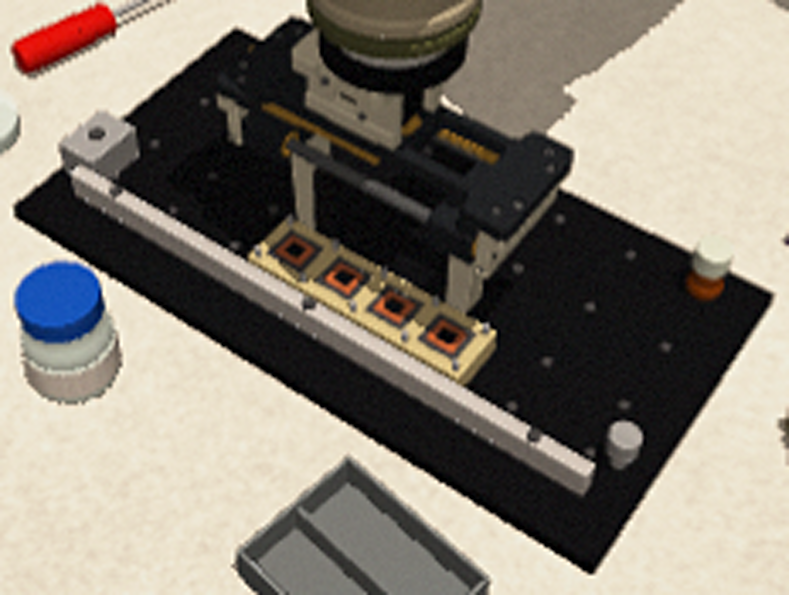

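Nearly at the fence, with about 5 mm still to go by my reckoning. I'll creep in until the force rises.

Request:
apply_moves(plan=[{"dp":[-0.002,0,0],"rotation":[0,0,0.001],"gripper":0},{"dp":[-0.003,0,0],"rotation":[0,0,0.001],"gripper":0},{"dp":[-0.004,0,0],"rotation":[0,0,0.001],"gripper":0}])

```text
clock: 3.9
tcp_pos: [0.5544, 0.0596, 0.0186]
orientation: [-0.0, -0.123, 0.992, -0.0]
force: [-2.6, -1.3, 2.0]
grip_width: 0.998
```

Request:
apply_moves(plan=[{"dp":[-0.001,0,0],"rotation":[0,0,0],"gripper":0},{"dp":[-0.0015,0,0],"rotation":[0,0,0],"gripper":0}])

```text
clock: 4.1
tcp_pos: [0.5546, 0.0597, 0.0186]
orientation: [-0.002, -0.123, 0.992, -0.0]
force: [-11.2, -2.0, 8.7]
grip_width: 1.002
```

Request:
apply_moves(plan=[{"dp":[-0.0005,0,0],"rotation":[0,0,0],"gripper":0},{"dp":[-0.0005,0,0],"rotation":[0,0,0],"gripper":0}])

```text
clock: 4.3
tcp_pos: [0.5546, 0.0597, 0.0185]
orientation: [-0.002, -0.123, 0.992, -0.0]
force: [-11.1, -2.5, 8.7]
grip_width: 0.998
```

```bash
python3 -c "
from h import *
s=get_state();print(s['wrist_torque']);goal(-.01,.014,.0185)
p,d=grab_frame('scene');cv2.imwrite('pics/scenec4.png',cv2.resize(p[155:330,170:402],None,fx=3.4,fy=3.4,interpolation=2))
"
```

```text
[-0.31855178  1.94610627  0.18558596]
t 4.3 plate xy [0.0217 0.0143] z 0.018477863304032244 F [-11.1116  -2.4656   8.6811] grip 0.9981226191410878
tool x in plate [-1.     -0.0005] dp [ 0.0317 -0.0003  0.0001] rot [ 0.0001 -0.0041  0.0005]
```

View pics/scenec4.png

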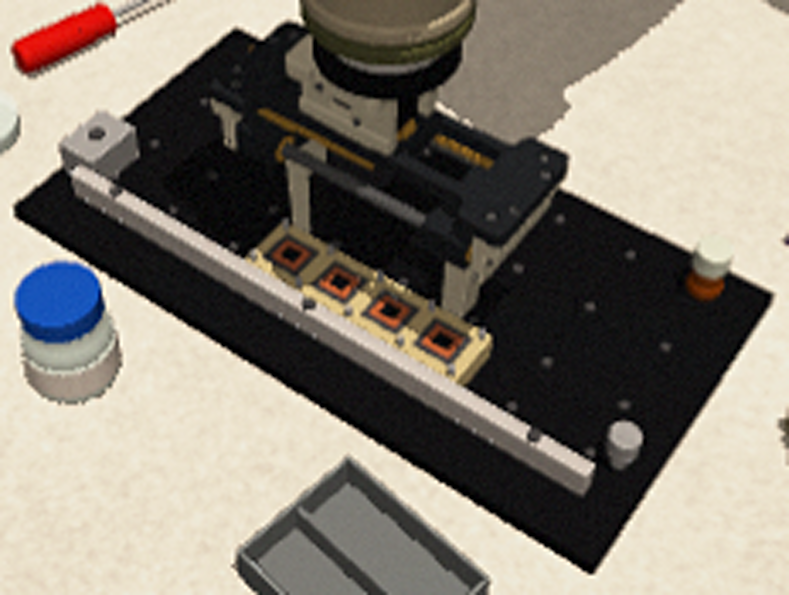

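```bash
python3 -c "
from h import *
S=lambda p:cr(p,170,155,3.4)
print(w2p(onz('scene',S([(494,343),(461,373)]),.03)), w2p(onz('scene',S([(491,358)]),.012)))
"
```

```text
[[0.03594951 0.09984368]
 [0.06409785 0.09617298]] [[0.0337191  0.09801625]]
```

Request:
apply_moves(plan=[{"dp":[0.006,0,0],"rotation":[0,0.002,0],"gripper":0},{"dp":[0.018,0,0],"rotation":[0,0,0],"gripper":0},{"dp":[0.03,0,-0.01],"rotation":[0,0,0],"gripper":0.3},{"dp":[0.03,0,-0.05],"rotation":[0,0,0],"gripper":1},{"dp":[0.03,0.02,-0.08],"rotation":[0,0,0],"gripper":1}])

```text
clock: 4.85
tcp_pos: [0.5228, 0.0709, 0.1]
orientation: [0.001, -0.122, 0.993, -0.0]
force: [-0.1, -0.3, 0.7]
grip_width: 0.789
```

```bash
python3 -c "
from h import *
goal(.05,.125,.09)
for n in C:
    p,d=grab_frame(n);cv2.imwrite('pics/%s5.png'%n,p)
p=cv2.imread('pics/scene5.png');cv2.imwrite('pics/scenec5.png',cv2.resize(p[155:330,170:402],None,fx=3.4,fy=3.4,interpolation=2))
"
```

```text
t 4.85 plate xy [-0.0064  0.033 ] z 0.10004959059613316 F [-0.1324 -0.3337  0.6745] grip 0.7894155863225122
tool x in plate [-1.      0.0018] dp [-0.0562  0.0921  0.01  ] rot [-0.0008  0.001  -0.0018]
```

View pics/scenec5.png

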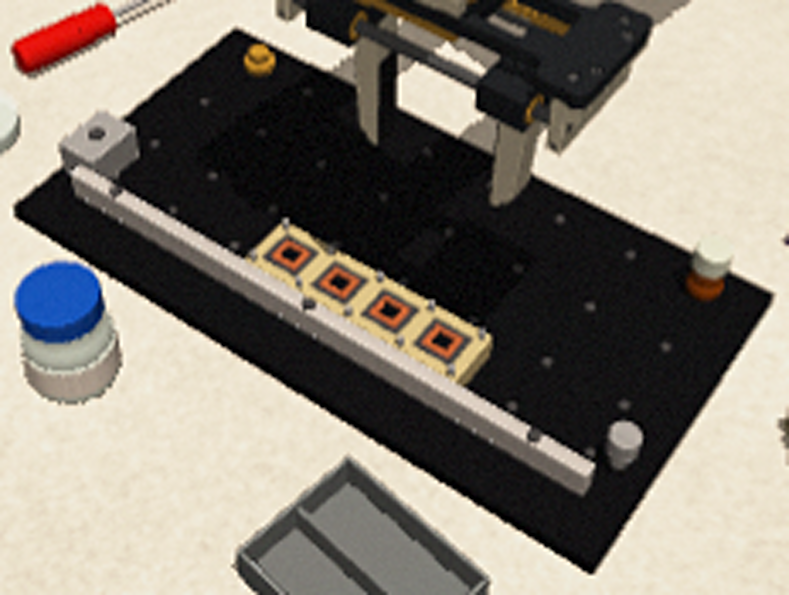

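The holder is flush with the fence after I released it. Its +y end is at plate y ≈ 0.097. Next I'll close the fingers, go round to that end and push it along the fence.

Request:
apply_moves(plan=[{"dp":[-0.02,0.035,0],"rotation":[0,0,0],"gripper":1},{"dp":[-0.04,0.07,0],"rotation":[0,0,0],"gripper":1},{"dp":[-0.057,0.098,0],"rotation":[0,0,0],"gripper":1},{"dp":[-0.057,0.098,0],"rotation":[0,0,0],"gripper":1},{"dp":[-0.057,0.098,0],"rotation":[0,0,0],"gripper":1}])

```text
clock: 5.45
tcp_pos: [0.5535, 0.1815, 0.0977]
orientation: [-0.0, -0.124, 0.992, -0.0]
force: [0.4, -0.5, -0.4]
grip_width: 0.274
```

Request:
apply_moves(plan=[{"dp":[0,0,0.01],"rotation":[0,0,0],"gripper":1},{"dp":[0,0,0.01],"rotation":[0,0,0],"gripper":1},{"dp":[0,0,0.02],"rotation":[0,0,0],"gripper":1},{"dp":[0,0,0.02],"rotation":[0,0,0],"gripper":1},{"dp":[0,0,0.03],"rotation":[0,0,0],"gripper":1}])

```text
clock: 5.95
tcp_pos: [0.5547, 0.181, 0.0693]
orientation: [0.001, -0.123, 0.992, 0.0]
force: [-0.6, 0.4, -0.2]
grip_width: 0.006
```

```bash
python3 -c "
from h import *
goal(.051,.130,.0185)
p,d=grab_frame('scene')
cv2.imwrite('pics/scenec6.png',cv2.resize(p[155:330,170:402],None,fx=3.4,fy=3.4,interpolation=2))
"
```

```text
t 5.95 plate xy [0.0514 0.1319] z 0.06932404358027368 F [-0.58    0.4143 -0.1683] grip 0.00621918387160145
tool x in plate [-1.      0.0003] dp [ 0.0005 -0.0019  0.0508] rot [-0.0001  0.002  -0.0003]
```

View pics/scenec6.png

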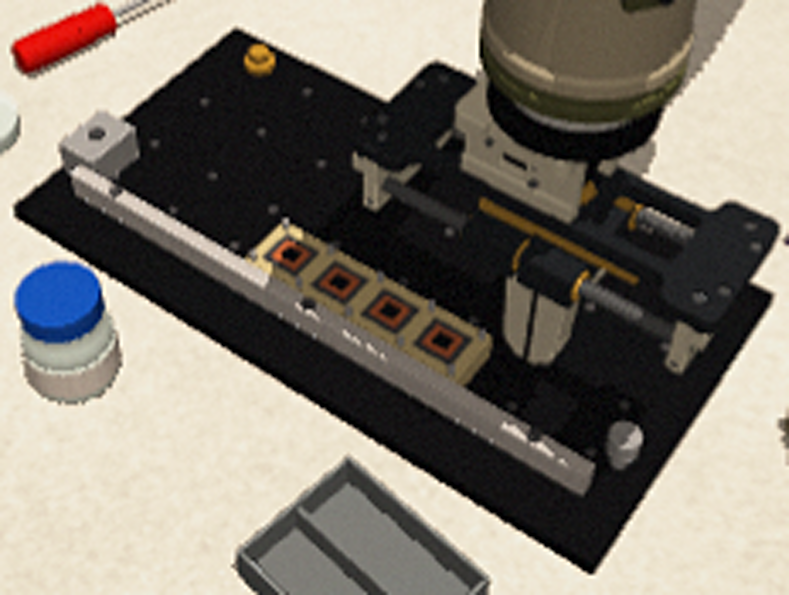

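The fingers are shut at about (540,340), just beyond the holder's +y end, with the post clear. I'll lower them and push toward −y.

Request:
apply_moves(plan=[{"dp":[0,-0.001,0.02],"rotation":[0,0,0],"gripper":1},{"dp":[0,-0.001,0.04],"rotation":[0,0,0],"gripper":1},{"dp":[0,-0.001,0.051],"rotation":[0,0,0],"gripper":1},{"dp":[0,-0.007,0.051],"rotation":[0,0,0],"gripper":1},{"dp":[0,-0.014,0.051],"rotation":[0,0,0],"gripper":1}])

```text
clock: 6.5
tcp_pos: [0.5574, 0.1673, 0.0179]
orientation: [-0.0, -0.123, 0.992, -0.0]
force: [0.2, -0.5, 0.8]
grip_width: 0.007
```

Request:
apply_moves(plan=[{"dp":[0,-0.007,0],"rotation":[0,0,0],"gripper":1},{"dp":[0,-0.014,0],"rotation":[0,0,0],"gripper":1},{"dp":[0,-0.021,0],"rotation":[0,0,0],"gripper":1},{"dp":[0,-0.028,0],"rotation":[0,0,0],"gripper":1},{"dp":[0,-0.035,0],"rotation":[0,0,0],"gripper":1}])

```text
clock: 7.0
tcp_pos: [0.5664, 0.1333, 0.0183]
orientation: [0.001, -0.123, 0.992, 0.0]
force: [-1.3, 2.5, 2.7]
grip_width: 0.004
```

```bash
python3 -c "
from h import *
goal(.051,-.0075,.0185)
p,d=grab_frame('scene')
cv2.imwrite('pics/scenec7.png',cv2.resize(p[155:330,170:402],None,fx=3.4,fy=3.4,interpolation=2))
"
```

```text
t 7.0 plate xy [0.0511 0.0828] z 0.01830541822987457 F [-1.2939  2.53    2.6726] grip 0.004178706053572792
tool x in plate [-1.     -0.0001] dp [ 0.0001 -0.0903 -0.0002] rot [0.0002 0.0012 0.0001]
```

View pics/scenec7.png

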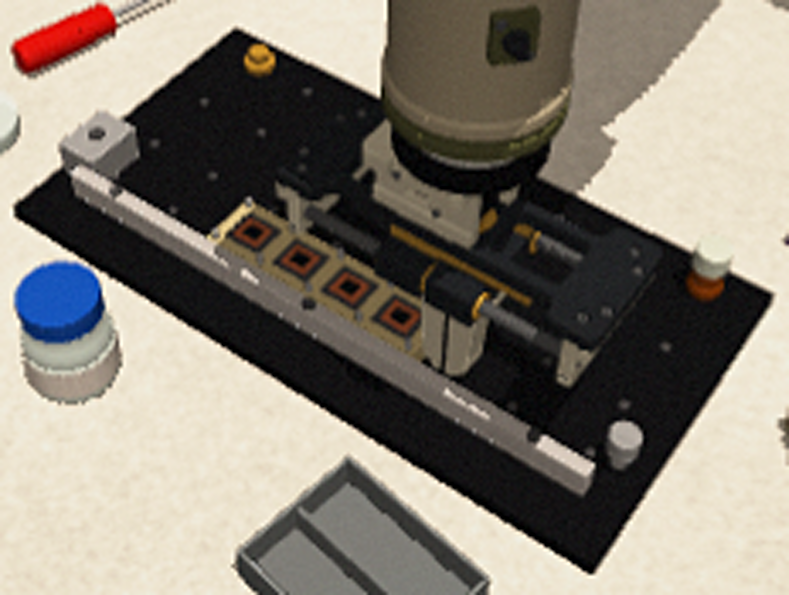

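The holder is sliding along the fence; its first window is now at (253,232). About 94 mm remain.

Request:
apply_moves(plan=[{"dp":[0,-0.008,0],"rotation":[0,0,0],"gripper":1},{"dp":[0,-0.016,0],"rotation":[0,0,0],"gripper":1},{"dp":[0,-0.024,0],"rotation":[0,0,0],"gripper":1},{"dp":[0,-0.032,0],"rotation":[0,0,0],"gripper":1},{"dp":[0,-0.04,0],"rotation":[0,0,0],"gripper":1}])

```text
clock: 7.55
tcp_pos: [0.5757, 0.0942, 0.0177]
orientation: [-0.0, -0.123, 0.992, 0.0]
force: [-0.1, 3.9, 3.4]
grip_width: 0.004
```

Request:
apply_moves(plan=[{"dp":[0,-0.008,0],"rotation":[0,0,0],"gripper":1},{"dp":[0,-0.016,0],"rotation":[0,0,0],"gripper":1},{"dp":[0,-0.024,0],"rotation":[0,0,0],"gripper":1},{"dp":[0,-0.03,0],"rotation":[0,0,0],"gripper":1},{"dp":[0,-0.035,0],"rotation":[0,0,0],"gripper":1}])

```text
clock: 8.05
tcp_pos: [0.5841, 0.0603, 0.0176]
orientation: [-0.0, -0.123, 0.992, 0.0]
force: [-0.1, 2.8, 2.6]
grip_width: 0.006
```

```bash
python3 -c "
from h import *
goal(.051,-.011,.0185)
p,d=grab_frame('scene')
cv2.imwrite('pics/scenec8.png',cv2.resize(p[155:330,170:402],None,fx=3.4,fy=3.4,interpolation=2))
"
```

```text
t 8.05 plate xy [0.0505 0.0078] z 0.017559838584524926 F [-0.0897  2.775   2.6137] grip 0.005868405329146051
tool x in plate [-1.  0.] dp [-0.0005 -0.0188 -0.0009] rot [ 0.     -0.0001 -0.    ]
```

View pics/scenec8.png

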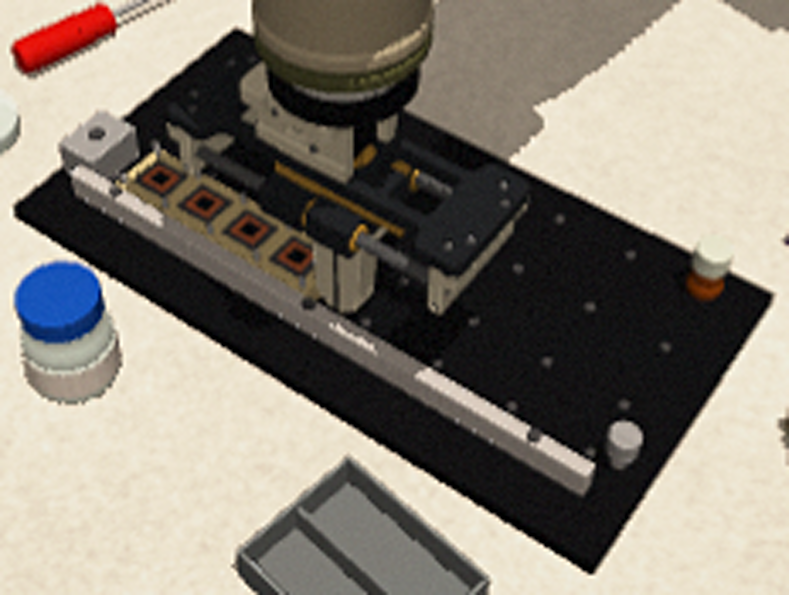

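The holder's leading end, at about (125,178), is 15–20 mm short of the stop. I'll creep in.

Request:
apply_moves(plan=[{"dp":[0,-0.004,-0.001],"rotation":[0,0,0],"gripper":1},{"dp":[0,-0.008,-0.001],"rotation":[0,0,0],"gripper":1},{"dp":[0,-0.011,-0.001],"rotation":[0,0,0],"gripper":1},{"dp":[0,-0.013,-0.001],"rotation":[0,0,0],"gripper":1}])

```text
clock: 8.5
tcp_pos: [0.587, 0.048, 0.0184]
orientation: [-0.0, -0.123, 0.992, -0.0]
force: [-0.8, 0.2, -1.3]
grip_width: 0.006
```

Request:
apply_moves(plan=[{"dp":[0,-0.0015,0],"rotation":[0,0,0],"gripper":1},{"dp":[0,-0.003,0],"rotation":[0,0,0],"gripper":1}])

```text
clock: 8.7
tcp_pos: [0.5879, 0.0453, 0.0186]
orientation: [-0.0, -0.123, 0.992, 0.0]
force: [-0.7, 1.4, 1.1]
grip_width: 0.005
```

Request:
apply_moves(plan=[{"dp":[0,-0.001,0],"rotation":[0,0,0],"gripper":1},{"dp":[0,-0.002,0],"rotation":[0,0,0],"gripper":1}])

```text
clock: 8.9
tcp_pos: [0.5884, 0.0435, 0.0186]
orientation: [-0.0, -0.123, 0.992, 0.0]
force: [-1.9, 3.7, -0.1]
grip_width: 0.01
```

Request:
apply_moves(plan=[{"dp":[0,-0.001,0],"rotation":[0,0,0],"gripper":1},{"dp":[0,-0.002,0],"rotation":[0,0,0],"gripper":1}])

```text
clock: 9.1
tcp_pos: [0.5884, 0.0433, 0.0186]
orientation: [-0.0, -0.123, 0.992, 0.001]
force: [-3.4, 12.3, 1.5]
grip_width: 0.01
```

```bash
python3 -c "
from h import *
goal(.051,-.011,.0185)
p,d=grab_frame('scene')
cv2.imwrite('pics/scenec9.png',cv2.resize(p[175:265,180:300],None,fx=6.6,fy=6.6,interpolation=2))
"
```

```text
t 9.1 plate xy [ 0.0505 -0.0098] z 0.01858462873713601 F [-3.4464 12.2897  1.5493] grip 0.009518350936778108
tool x in plate [-1.     -0.0004] dp [-0.0005 -0.0012  0.0001] rot [ 0.003  -0.0004  0.0004]
```

View pics/scenec9.png

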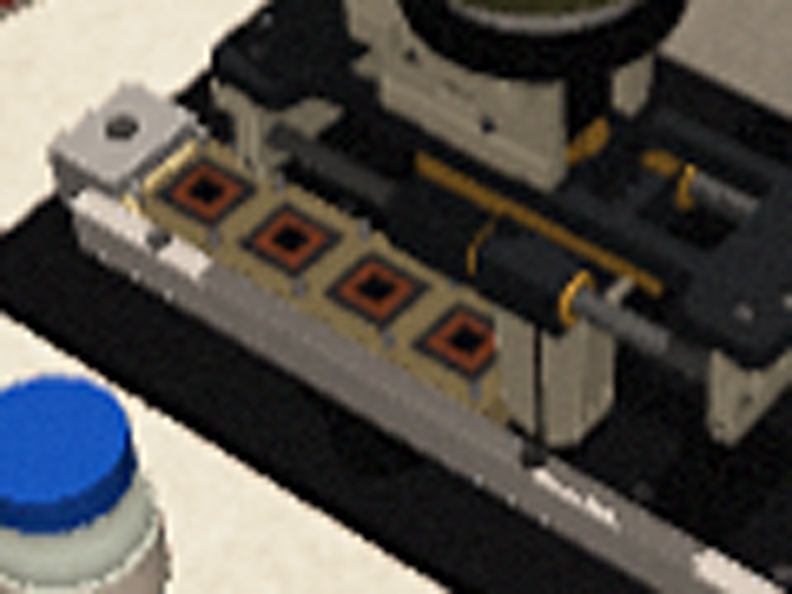

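The force jumped to 12 N and the end meets the stop at about (150,190). I'll back the fingers off along the fence, lift them and look.

Request:
apply_moves(plan=[{"dp":[0,0.005,0],"rotation":[0,0,0],"gripper":1},{"dp":[0,0.015,0],"rotation":[0,0,0],"gripper":1},{"dp":[0.01,0.03,-0.02],"rotation":[0,0,0],"gripper":1},{"dp":[0.04,0.05,-0.06],"rotation":[0,0,0],"gripper":0.6},{"dp":[0.08,0.06,-0.1],"rotation":[0,0,0],"gripper":0}])

```text
clock: 9.65
tcp_pos: [0.5037, 0.0812, 0.1114]
orientation: [-0.0, -0.123, 0.992, 0.0]
force: [0.7, -0.4, 0.6]
grip_width: 0.132
```

Request:
apply_moves(plan=[{"dp":[0.045,0,-0.02],"rotation":[0,0,0],"gripper":0},{"dp":[0.09,0,-0.02],"rotation":[0,0,0],"gripper":0}])

```text
clock: 9.85
tcp_pos: [0.4185, 0.0584, 0.1345]
orientation: [0.003, -0.123, 0.992, -0.001]
force: [-0.1, -1.0, 1.0]
grip_width: 0.298
```

```bash
python3 -c "
from h import *
goal(-.011,-.1,.0185)
for n in C:
    p,d=grab_frame(n);cv2.imwrite('pics/%s10.png'%n,p)
    c=p[165:265,180:300] if n=='scene' else p[145:235,240:360]
    cv2.imwrite('pics/%sc10.png'%n,cv2.resize(c,None,fx=6,fy=6,interpolation=2))
# expected top corners of goal
G=[np.r_[p2w(x,y),.03] for x,y in((.07,-.175),(.03,-.175),(.03,-.025),(.07,-.025))]
print((proj('top',G)-[240,145]+.5)*6-.5);print((proj('scene',G)-[180,165]+.5)*6-.5)
"
```

```text
t 9.85 plate xy [-0.1105  0.0462] z 0.1345319709694224 F [-0.1484 -1.0177  0.9775] grip 0.2982394908292618
tool x in plate [-1.     -0.0014] dp [-0.0986 -0.1461  0.117 ] rot [-0.0021  0.0066  0.0014]
[[558.1022 139.2456]
 [583.6856 233.0398]
 [216.2879 317.881 ]
 [193.2462 222.6982]]
[[107.2648 240.42  ]
 [183.9885 177.3752]
 [510.7156 359.8439]
 [437.3845 432.9523]]
```

View pics/topc10.png

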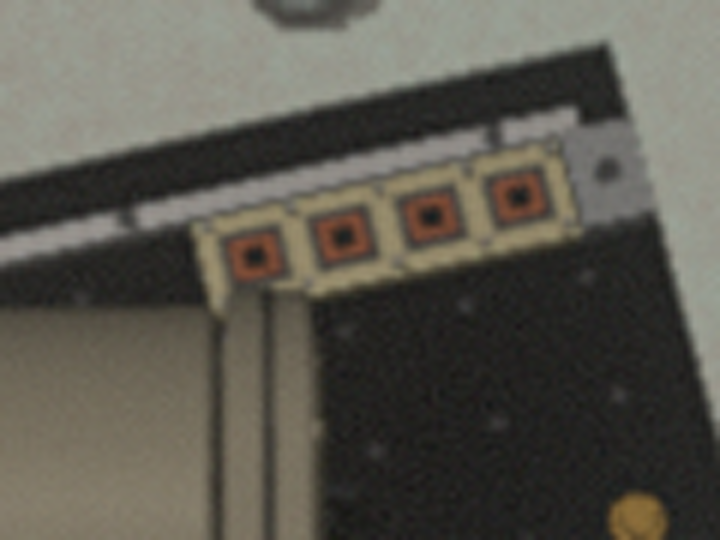

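View pics/scenec10.png

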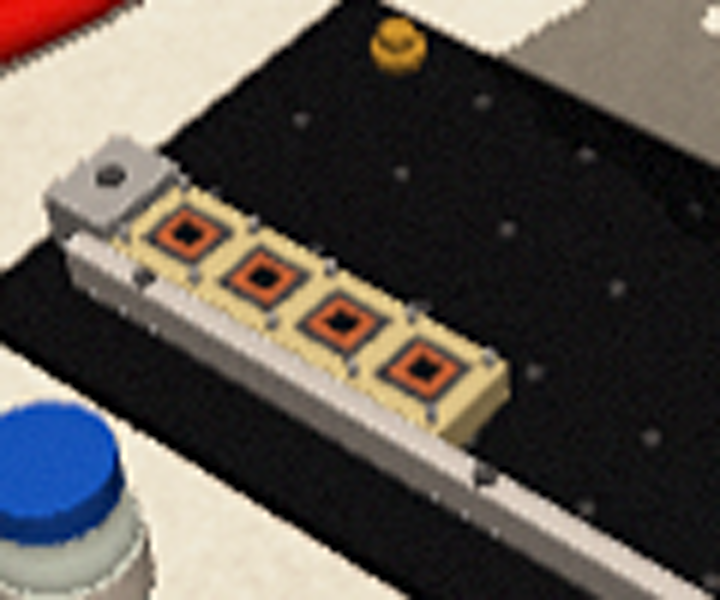

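Both views show the holder against the fence and stop with no clear gap. I'll verify with one gentle two-finger press on the front: the contact position should match the earlier flush value, TCP x_p = 0.0217.

Request:
apply_moves(plan=[{"dp":[-0.015,-0.048,0],"rotation":[0,0.003,0],"gripper":0},{"dp":[-0.04,-0.096,0],"rotation":[0,0.006,0],"gripper":0},{"dp":[-0.07,-0.13,0],"rotation":[0,0.006,0],"gripper":0},{"dp":[-0.095,-0.144,0.03],"rotation":[0,0.006,0],"gripper":0},{"dp":[-0.095,-0.144,0.06],"rotation":[0,0.006,0],"gripper":0}])

```text
clock: 10.45
tcp_pos: [0.5491, -0.0604, 0.0711]
orientation: [-0.001, -0.122, 0.993, -0.001]
force: [-1.1, 0.2, 0.1]
grip_width: 0.814
```

```bash
python3 -c "
from h import *
goal(-.011,-.098,.0185)"
```

```text
t 10.45 plate xy [-0.0129 -0.1008] z 0.07110765171059207 F [-1.0632  0.181   0.0547] grip 0.8138285571798086
tool x in plate [-1.      0.0019] dp [-0.0019  0.003   0.0526] rot [-0.0026 -0.0016 -0.0019]
```

Request:
apply_moves(plan=[{"dp":[0,0.003,0.02],"rotation":[0,0,0],"gripper":0},{"dp":[0,0.003,0.04],"rotation":[0,0,0],"gripper":0},{"dp":[0,0.003,0.052],"rotation":[0,0,0],"gripper":0},{"dp":[-0.01,0.003,0.052],"rotation":[0,0,0],"gripper":0},{"dp":[-0.02,0.003,0.052],"rotation":[0,0,0],"gripper":0}])

```text
clock: 10.95
tcp_pos: [0.5643, -0.0505, 0.0194]
orientation: [-0.002, -0.123, 0.992, -0.001]
force: [1.3, -0.1, 0.1]
grip_width: 1.003
```

```bash
python3 -c "
from h import *
goal(.022,-.098,.0185)"
```

```text
t 10.95 plate xy [ 0.0043 -0.0949] z 0.01941514719316827 F [ 1.2668 -0.1061  0.0526] grip 1.0033993131752643
tool x in plate [-1. -0.] dp [-0.0177 -0.0031  0.0008] rot [-0.0005 -0.0051  0.    ]
```

Request:
apply_moves(plan=[{"dp":[-0.006,0,0],"rotation":[0,-0.004,0],"gripper":0},{"dp":[-0.011,0,0],"rotation":[0,-0.004,0],"gripper":0},{"dp":[-0.014,0,0],"rotation":[0,-0.004,0],"gripper":0},{"dp":[-0.016,0,0],"rotation":[0,-0.004,0],"gripper":0}])

```text
clock: 11.35
tcp_pos: [0.5791, -0.0467, 0.0191]
orientation: [-0.001, -0.123, 0.992, -0.0]
force: [0.6, -0.2, -0.2]
grip_width: 0.999
```

Request:
apply_moves(plan=[{"dp":[-0.0007,0,0],"rotation":[0,0,0],"gripper":0},{"dp":[-0.0015,0,0],"rotation":[0,0,0],"gripper":0}])

```text
clock: 11.55
tcp_pos: [0.5798, -0.0465, 0.0186]
orientation: [-0.001, -0.123, 0.992, -0.0]
force: [0.1, 0.4, 0.4]
grip_width: 0.998
```

```bash
python3 -c "
from h import *
goal(.022,-.098,.0185)"
```

```text
t 11.55 plate xy [ 0.0204 -0.0948] z 0.01858272363837213 F [0.144  0.3854 0.4094] grip 0.998443566446571
tool x in plate [-1.     -0.0001] dp [-0.0016 -0.0032  0.0001] rot [ 0.     -0.0022  0.0001]
```

Request:
apply_moves(plan=[{"dp":[-0.0007,0,0],"rotation":[0,0,0],"gripper":0},{"dp":[-0.0014,0,0],"rotation":[0,0,0],"gripper":0}])

```text
clock: 11.75
tcp_pos: [0.5808, -0.0462, 0.0185]
orientation: [-0.002, -0.123, 0.992, -0.0]
force: [-1.2, -0.7, 1.7]
grip_width: 0.998
```

Request:
apply_moves(plan=[{"dp":[-0.0007,0,0],"rotation":[0,0,0],"gripper":0},{"dp":[-0.0014,0,0],"rotation":[0,0,0],"gripper":0}])

```text
clock: 11.95
tcp_pos: [0.5813, -0.0461, 0.0185]
orientation: [-0.003, -0.123, 0.992, -0.0]
force: [-10.7, -3.0, 8.5]
grip_width: 1.005
```

```bash
python3 -c "
from h import *
goal(.022,-.098,.0185)"
```

```text
t 11.95 plate xy [ 0.0218 -0.0948] z 0.01846163744138602 F [-10.689   -2.973    8.5064] grip 1.0046508584678455
tool x in plate [-1.     -0.0004] dp [-0.0002 -0.0032 -0.    ] rot [ 0.0003 -0.0052  0.0004]
```

Firm contact came at x_p = 0.0218, the same as the earlier flush value. I'll withdraw.

Request:
apply_moves(plan=[{"dp":[0.005,0,0],"rotation":[0,0,0],"gripper":0},{"dp":[0.018,0,0],"rotation":[0,0,0],"gripper":0},{"dp":[0.03,0,-0.02],"rotation":[0,0,0],"gripper":0},{"dp":[0.04,0.02,-0.06],"rotation":[0,0,0],"gripper":0},{"dp":[0.06,0.05,-0.1],"rotation":[0,0,0],"gripper":0}])

```text
clock: 12.45
tcp_pos: [0.5142, -0.0139, 0.1167]
orientation: [-0.001, -0.122, 0.993, -0.0]
force: [1.0, 0.0, 0.5]
grip_width: 1.002
```

Request:
apply_moves(plan=[{"dp":[0.02,0.045,-0.02],"rotation":[0,0,0],"gripper":0},{"dp":[0.04,0.09,-0.03],"rotation":[0,0,0],"gripper":0},{"dp":[0.06,0.135,-0.03],"rotation":[0,0,0],"gripper":0},{"dp":[0.07,0.18,-0.03],"rotation":[0,0,0],"gripper":0},{"dp":[0.07,0.225,-0.03],"rotation":[0,0,0],"gripper":0}])

```text
clock: 12.95
tcp_pos: [0.3903, 0.1891, 0.1464]
orientation: [-0.0, -0.123, 0.992, 0.0]
force: [0.9, 0.0, -0.4]
grip_width: 1.0
```

```bash
python3 -c "
from h import *
goal(-.011,-.1,.0185)
for n in C:
    p,d=grab_frame(n);cv2.imwrite('pics/%s11.png'%n,p)
a=cv2.imread('pics/top11.png')[150:205,265:365];b=cv2.imread('pics/scene11.png')[175:245,180:280]
cv2.imwrite('pics/topc11.png',cv2.resize(a,None,fx=8,fy=8,interpolation=2));cv2.imwrite('pics/scenec11.png',cv2.resize(b,None,fx=8,fy=8,interpolation=2))
"
```

```text
t 12.95 plate xy [-0.1061  0.1798] z 0.1464099213112904 F [ 0.8994  0.0013 -0.3818] grip 1.0003527890897683
tool x in plate [-1.      0.0002] dp [-0.0951 -0.2798  0.1278] rot [ 0.0005 -0.     -0.0002]
```

View pics/topc11.png

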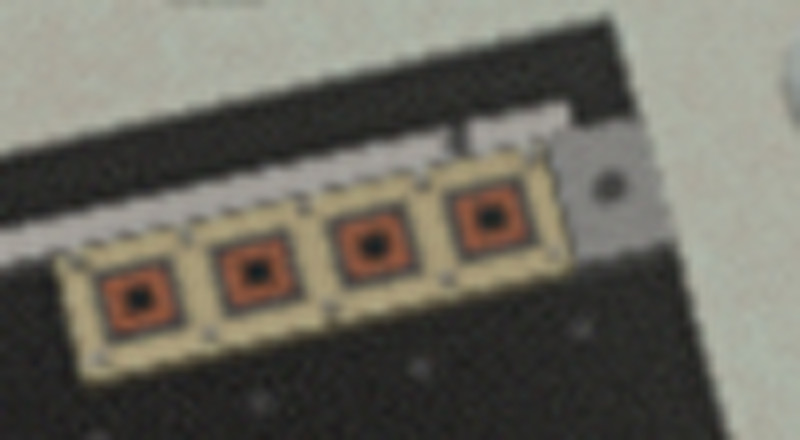

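View pics/scenec11.png

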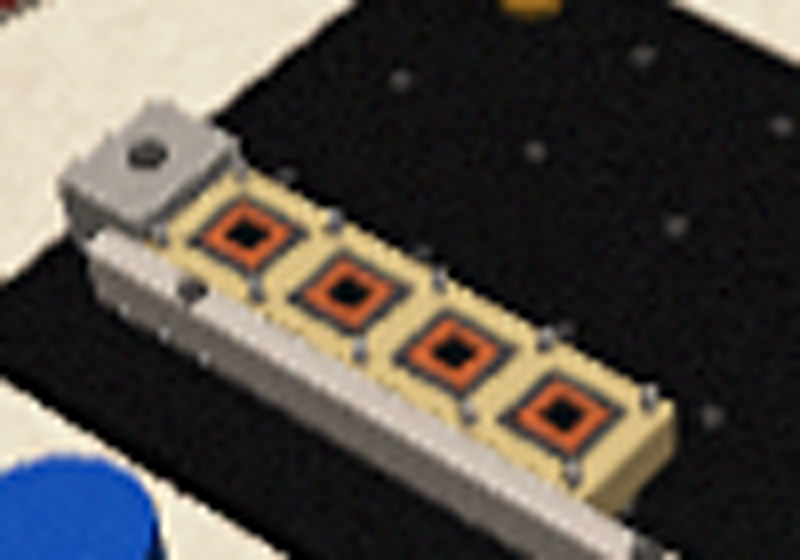

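View pics/top11.png

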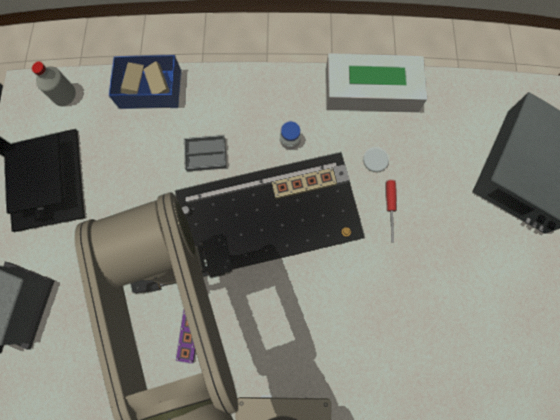

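The holder is flush along the fence and its right end meets the stop at top (337,178). The nut, dish, jar, tray and driver are where they were, and the arm is clear of everything, with its fingertips at z = 0.146 m. Handing in.

```bash
python3 -c "
from plant import *
print(arm.hand_in())"
```

```text
the job is handed in; nothing more can be done
None
```

The four-cell holder is flush against the fence with its end against the square stop block, and the job is handed in at about 13 s of robot time. I squared it up and pushed it to the fence with the two open fingers. Then I slid it along the fence with the fingers shut, pressed the front once more, and drew the fingers away.

**Checks that passed:**
- **Fence:** firm contact (about 11 N) came at the same finger position, within 0.1 mm, before and after the slide.
- **Stop:** the force jumped to about 12 N when the end met the block.
- **Pictures:** the last top and scene views show no gap at the fence or the stop.
- **Bystanders:** the nut, dish, jar, tray and driver look unmoved.

**Checks that were off or incomplete:**
- **Vial and short holder:** the arm hid both in the last top view, so I did not recheck them; the gripper never came down near either.
- **Early scene readings:** some plate corners came out up to about 10 mm too low in height, so I worked from the top view and the given heights. The holder's top came out within 1.5–4.5 mm.
- **Holder corners:** in the top view taken just before the last press, the fence-side corners I read lay up to about 3 mm from where I predicted. I relied on the contact positions for the final fit.

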